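# Build up the feed-shaft coupling in the assembly nest

### The job

Build up the lathe's feed coupling in the assembly nest: set the square housing upright and square in the pocket, lay the square spacer frame on it, then put the round coupling disc on top with its boss up and turn it until its teeth drop between the arms of the housing's drive cross, so that the disc lies flat, fully home on the spacer. Lower the parts into place rather than dropping them, and do not shift the bottles and tins on the bench.

Things in the scene. Friction and masses are not known exactly. Their poses are not given: they have to be found in the camera images.
- nest: Fixed assembly nest: blue base plate 130 x 130 x 20 mm, four steel corner angles (8 mm thick, up to 85 mm above the bench, lips flared outward to 90 mm) round a pocket 63 x 63 mm. Each pocket side is open between the angles over 35 mm, down to the plate, for the fingers. Origin: centre of its underside on the bench; x, y square to the pocket, z up.
- pocket (a point): Centre of the pocket's floor, on top of the nest's base plate, 20 mm above the bench; axes as the nest.
- housing: Square aluminium housing, 60 x 60 mm, 50 mm tall, about 0.5 kg, standing upright on the bench, with a steel drive cross in the middle of its top (see the next entry). Origin: centre of the underside; x, y square to the sides, z up.
- housing_top (a point): Centre of the housing's top face, 50 mm above its underside; axes as the housing. Here stands the drive cross: two crossed arms, each 34 long, 10 wide, 12 mm tall. It is on a stiff shaft that holds its angle (0.2 N m turns it) and starts 17 to 73 degrees askew to the housing's sides; its angle is not measured.
- spacer: Square steel spacer frame, 60 x 60 mm outside, 14 mm thick, with a 47 x 47 mm square opening, 0.1 kg, lying flat; both faces alike. On the housing it surrounds the drive cross, whose top then lies 2 mm below the spacer's top. Origin: centre of the underside; x, y square to the sides, z up.
- disc: Round steel coupling disc, 0.3 kg, 48 mm tall in all, standing on its teeth: four square teeth (8.5 x 8.5 mm, 10 mm tall, a cross-shaped gap 14 mm wide between them along the disc's x and y), a flange 60 mm across and 8 mm thick, then a round boss (36 mm across, 30 mm tall). Origin: centre of the teeth's underside; z up through the boss.
- boss_top (a point): Centre of the top of the disc's boss, 48 mm above the teeth's underside; axes as the disc. With the teeth standing on the arms of the cross the disc is 8 mm proud; in mesh (arms within 0.1 rad of the disc's x and y, alike each quarter turn) its flange lies on the spacer.
- oil_bottle: Blue oil bottle, 72 mm across, 210 mm tall; bystander. Origin: centre of the underside.
- spray_bottle: Amber spray bottle, 68 mm across, 165 mm tall; bystander. Origin: centre of the underside.
- glue_tin: Tin, 80 mm across, 100 mm tall; bystander. Origin: centre of the underside.
Things that resemble listed ones, but are neither listed nor needed, are in the scene too. What is shaped like the disc but blue, orange or turquoise is not meant.

How it is judged:
On the way, in this order (a step that is already met when the one before it is completed fails the run):
1. the housing stands upright and square on the pocket's floor (z of housing in the frame of pocket between -0.003 and 0.002 m and horizontal distance between housing and pocket below 0.0035 m and angle between housing's own z axis and vertical below 0.05 rad and (angle between the x axis of housing and the x axis of nest, either way round below 0.08 rad or angle between the x axis of housing and the y axis of nest, either way round below 0.08 rad)), for 0.2 s.
2. the spacer lies flat and square on the housing in the pocket, the housing still in place (all of step 1 and z of spacer in the frame of pocket between 0.047 and 0.052 m and horizontal distance between spacer and pocket below 0.0035 m and angle between spacer's own z axis and vertical below 0.05 rad and (angle between the x axis of spacer and the x axis of nest, either way round below 0.08 rad or angle between the x axis of spacer and the y axis of nest, either way round below 0.08 rad)), for 0.2 s.
3. the disc is fully home on the spacer, its teeth in mesh with the cross (all of step 2 and z of disc in the frame of pocket between 0.051 and 0.0565 m and horizontal distance between disc and pocket below 0.005 m and angle between disc's own z axis and vertical below 0.05 rad), for 0.2 s.
At the end, for the whole second after the job is handed in: Housing on the pocket floor and spacer on it, each within 2 mm in height, 3.5 mm sideways, 0.05 rad of level, 0.08 rad of square; disc boss up, in mesh: teeth 54 mm above the floor, at most 2.5 mm higher, within 5 mm of the centre, 0.05 rad of level; all at rest (all of step 3 and linear speed of each of housing, spacer, disc below 0.01 m/s); the robot touches nothing.
It fails at once if the housing is dropped (let go and falling faster than 0.5 m/s) (linear speed of housing above 0.5 m/s and contact force between housing and the fingers below 0.05 N).
It fails at once if the spacer is dropped (let go and falling faster than 0.5 m/s) (linear speed of spacer above 0.5 m/s and contact force between spacer and the fingers below 0.05 N).
It fails at once if the disc is dropped (let go and falling faster than 0.5 m/s) (linear speed of disc above 0.5 m/s and contact force between disc and the fingers below 0.05 N).
It fails at once if a bottle or tin is shifted by more than 30 mm (distance of any of oil_bottle, spray_bottle, glue_tin from where it was at the start of the episode above 0.03 m).
It also fails if it takes over 72 s, if anything falls off the work surface, if the arm or the gripper's body presses on something with over 40 N, if the wrist force passes 120 N, or if a joint passes its speed limit or range.

### The arm

A 6-joint arm with a two-finger parallel gripper is mounted at the origin on the work surface. World frame = base frame: x ahead of the robot, y to its left, z up, the work surface at z = 0. Lengths are in m, angles in rad, forces in N, time in s.
With the tool pointing down it reaches from about 0.325 to 0.925 m from the base axis. Payload 3.1 kg.
Tool frame: the origin (TCP) lies at the very end of the fingers, on their centre line; the grasp point (between the pads) lies behind it (grip_point_offset is the z of the grasp point in the tool frame, in m); z points along the fingers, x is the direction in which the jaws open and shut, and the axes are right-handed (so a half turn about z gives the same grasp; the last joint's range is limited). The gripper opens to 85 mm and grips with 20 to 120 N. Pads are 22 mm wide; open, the fingers measure 114 mm over their backs; the gripper's body (76 mm by 85 mm) begins 54 mm behind the grasp point. The pads swing forward as they close: fully open they stand 13 mm farther back than shut.
Start: joints at [-1.376, 0.217, 1.613, -0, 1.311, -0.112], TCP at [0.189, -0.596, 0.231] pointing down, gripper open.
Joint ranges: [-2.75, 2.75], [-0.78, 2.1], [0.31, 2.55], [-1.13, 4.27], [0.13, 2.63], [-2.58, 2.58]. Speed limits (rad/s): [2.79, 2.79, 3.14, 3.14, 3.14, 3.14].

### API

Orientations are given as a 3x3 rotation matrix whose columns are the frame's x, y, z axes.
In Python, from bench import get_obs, camera, camera_params, job_done, grip_point_offset gives the robot as it stands.
- The arm moves only by the tool arm_command, never from a script. Its argument "increments" is a list of rows, each an object of numbers: "gripper": the gripper command: -1 is shut, 1 is fully open, values between are in proportion; "x", "y", "z": the shift along the tool's x, y, z in m; "turn": the turn about the tool's z in rad. In form: [{"gripper": .., "x": .., "y": .., "z": .., "turn": ..}, ...]. A call has 1 to 8 rows; each row shifts and turns the commanded pose from where the row before left it, along the tool's axes as they then stand; what a row does not reach is not made up. A row lasts 1/12 s, in which the tool goes at most 41.7 mm and 7.16 degrees, less where a joint would pass 70% of its speed; a pose out of reach is approached as far as the arm can. A call is refused whole if a number of a shift passes 0.0417 or a number of a turn 0.125, either way. A call with a gripper value outside its range is refused whole. The fingers move at their own pace and stop on an object; "force" is the grip in N (left out, the last holds). Time passes only in rows, so rows that do not move let the fingers close. It gives the time, the measured TCP pose, the force and the opening at its end, in the units of the state.
- get_obs(): the state, without advancing time (a new reading comes with each control period).
- camera(name): name is "scene" or "top" or "wrist"; returns the picture (420x560x3 uint8, red, green, blue); there is no depth.
- camera_params(name): a dict with "intrinsics" (3x3 intrinsics, pixels), "world_from_camera" (4x4, takes a point from camera to world coordinates). Camera axes: x right, y up, looking along -z (the intrinsics and any distortion apply to the point x, -y, -z); pixel columns grow to the right and rows downward; lengths in m; the calibration is good to about 2 mm. A picture is of the moment at which its call begins: read the wrist's pose just before it. camera_params takes no time and is no camera call; for the wrist camera it gives the pose at the moment of the call.
- job_done(): hands the job in, once; it reports no verdict.
The state is a dict: "time_s": time; "joint_pos": joint angles; "joint_velocities": joint speeds; "tau": joint torques, N m; "position": TCP position; "ee_rot": TCP orientation; "contact_force": force on the tool from outside, world axes, zero at the start; "wrist_torque": the same for the moment, N m; "grip_width": finger opening in m.
Only numpy, scipy, OpenCV 4.12 (cv2) and the standard library are available. Lean on these libraries where they do the work, as an engineer would, in place of code of your own. Each camera call takes 0.05 s, during which the arm holds its last target. There are 200 camera calls.

## Working session

There is one attempt and no reset: what is moved stays moved. The work goes in short steps, Python scripts to look and compute and a tool call to move; the robot and the scene stay as the last step left them, time stands still between calls to the robot, and variables do not carry over. Pictures are saved under pics/ and viewed, about 8 in all and at most 12, crops included, and the job is handed in when it is done.

Besides the shell and the picture viewer there is one more tool, called after "Call:" by a JSON object that holds its "name" and its "arguments". arm_command: Moves the arm, as the interface text tells. Its arguments: {"type":"object","properties":{"increments":{"type":"array","items":{"type":"object","properties":{"gripper":{"type":"number"},"x":{"type":"number"},"y":{"type":"number"},"z":{"type":"number"},"turn":{"type":"number"}}}},"force":{"type":"number"}},"required":["increments"]}

```bash
mkdir -p pics
python3 - <<'E'
from bench import *
import cv2
for n in ["scene","top"]:
    im=camera(n); cv2.imwrite(f"pics/{n}0.png",cv2.cvtColor(im,cv2.COLOR_RGB2BGR))
    p=camera_params(n);print(n,p["intrinsics"],p["world_from_camera"])
w=camera("wrist");cv2.imwrite("pics/w0.png",w[:,:,::-1])
print(camera_params("wrist"));print(grip_point_offset);print(get_obs())
E
```

```text
scene [[541.08447304   0.         278.43438937]
 [  0.         541.08447304 217.47187222]
 [  0.           0.           1.        ]] [[-3.09757562e-01 -7.33707429e-01  6.04750908e-01  1.36421736e+00]
 [ 9.50815497e-01 -2.39281316e-01  1.96708777e-01  2.74875137e-01]
 [ 3.78902183e-04  6.35938566e-01  7.71739591e-01  1.15778299e+00]
 [ 0.00000000e+00  0.00000000e+00  0.00000000e+00  1.00000000e+00]]
top [[420.3399674    0.         283.62108214]
 [  0.         420.3399674  211.27136202]
 [  0.           0.           1.        ]] [[-0.01370947  0.99240156 -0.12227511  0.38766836]
 [-0.9998937  -0.01421337 -0.00324974  0.00685208]
 [-0.00496299  0.12221756  0.99249092  1.18478267]
 [ 0.          0.          0.          1.        ]]
{'intrinsics': array([[361.51573326,   0.        , 282.60303007],
       [  0.        , 361.51573326, 208.7613534 ],
       [  0.        ,   0.        ,   1.        ]]), 'world_from_camera': array([[ 0.30215856,  0.9115601 ,  0.2788519 ,  0.26045058],
       [-0.95325686,  0.28932504,  0.08713429, -0.57287511],
       [-0.0012507 , -0.29214586,  0.95637296,  0
[... 185 characters left out ...]
5,
        1.31130710e+00, -1.12234928e-01]), 'joint_velocities': array([ 0.00040379, -0.00255666, -0.00382114,  0.00057603, -0.00026052,
        0.00084955]), 'tau': array([-6.43457861e-05, -3.97452235e+01, -3.04414129e+01, -1.62137480e-04,
        5.86195471e-03, -4.20012142e-06]), 'position': array([ 0.18866935, -0.59516021,  0.23023874]), 'ee_rot': array([[ 3.02061222e-01, -9.53288462e-01, -3.55197390e-04],
       [-9.53286627e-01, -3.02061342e-01,  1.88476940e-03],
       [-1.90402032e-03, -2.30710826e-04, -9.99998161e-01]]), 'contact_force': array([-1.01979505, -0.38970037, -0.08455883]), 'wrist_torque': array([-0.00623358,  0.01277136,  0.01537494]), 'grip_width': 0.08566150384424191}
```

View pics/top0.png

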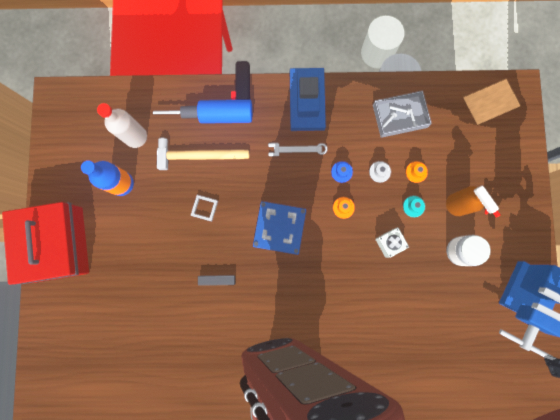

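View pics/scene0.png

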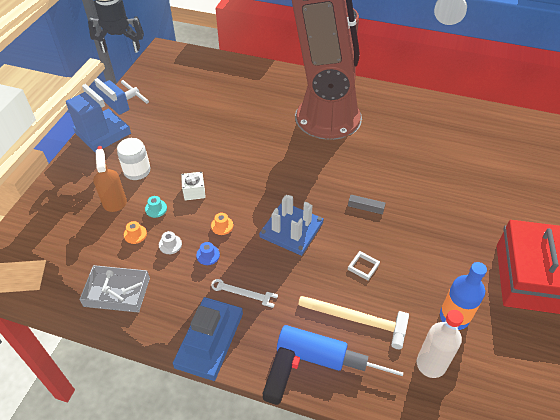

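The top view shows the nest at (280,228), housing with cross at (392,242), spacer at (204,207) and silver disc at (380,172). The other disc-shaped parts are coloured decoys. The scene view agrees.

```bash
cat > h.py <<'E'
from bench import *
import numpy as np, cv2
def ray(p,px,z):
    K,T=p["intrinsics"],p["world_from_camera"]
    px=np.atleast_2d(px).astype(float)
    d=np.c_[(px[:,0]-K[0,2])/K[0,0],-(px[:,1]-K[1,2])/K[1,1],-np.ones(len(px))]@T[:3,:3].T
    o=T[:3,3]; return (o+d*((z-o[2])/d[:,2])[:,None])[:,:2]
def proj(p,P):
    K,T=p["intrinsics"],p["world_from_camera"]
    c=(np.atleast_2d(P)-T[:3,3])@T[:3,:3]
    return np.c_[K[0,0]*c[:,0]/-c[:,2]+K[0,2],-K[1,1]*c[:,1]/-c[:,2]+K[1,2]]
def snap(n,f):
    p=camera_params(n); im=camera(n)[:,:,::-1].copy(); cv2.imwrite("pics/"+f,im); return p,im
def goto(x,y,z,yaw=None):
    "total tool-frame shift to world TCP target, yaw = direction of tool x (mod pi); shift is in axes BEFORE turning"
    o=get_obs();R=o["ee_rot"];d=R.T@(np.array([x,y,z])-o["position"])
    a=np.arctan2(R[1,0],R[0,0]);t=0
    if yaw is not None: t=-((yaw-a+np.pi/2)%np.pi-np.pi/2)
    print("t",round(o["time_s"],2),"pos",o["position"].round(4),"yaw",round(a,3),"j6",round(o["joint_pos"][5],2),"shift",d.round(4),"turn",round(t,3),"rows",np.abs(d).max()/.0417)
def rect(p,mask,z):
    cs,_=cv2.findContours(mask.astype(np.uint8),cv2.RETR_EXTERNAL,cv2.CHAIN_APPROX_NONE)
    c=max(cs,key=cv2.contourArea)[:,0]; w=ray(p,c,z)
    r=cv2.minAreaRect((w*1000).astype(np.float32)); return r
E
python3 - <<'E'
from h import *
p=camera_params("top");im=cv2.imread("pics/top0.png");hsv=cv2.cvtColor(im,cv2.COLOR_BGR2HSV)
def sub(m,x0,x1,y0,y1):
    o=np.zeros(m.shape,bool);o[y0:y1,x0:x1]=m[y0:y1,x0:x1];return o
blue=(hsv[...,0]>100)&(hsv[...,0]<130)&(hsv[...,1]>100)
white=(hsv[...,1]<70)&(hsv[...,2]>110)
print("nest",rect(p,sub(blue,240,315,190,262),.02))
print("housing",rect(p,sub(white,370,415,222,262),.05))
print("spacer",rect(p,sub(white,185,222,188,225),.014))
m=sub(white,366,394,158,186);print("disc flange",rect(p,m,.018))
for n,px,z in [("h",(392,242),.05),("s",(204,207),.014),("d",(380,172),.018),("n",(280,228),.02),("glue",(470,248),.1),("orange2",(344,207),.018)]:print(n,ray(p,px,z))
goto(.41,-.26,.23)
E
```

```text
nest ((486.2060546875, 23.60146713256836), (127.77713775634766, 128.56234741210938), 79.19572448730469)
housing ((438.31048583984375, -279.7887878417969), (65.01866912841797, 73.04087829589844), 27.08386993408203)
spacer ((545.84912109375, 234.6192626953125), (64.14103698730469, 63.23150634765625), 73.8484115600586)
disc flange ((640.9476318359375, -261.8924865722656), (59.334041595458984, 60.86635208129883), 87.79383850097656)
h [[ 0.4399443  -0.28006202]]
s [[0.54721924 0.23444017]]
d [[ 0.6393275  -0.26321074]]
n [[0.48448644 0.02136834]]
glue [[ 0.41947892 -0.46667422]]
orange2 [[ 0.54103832 -0.15843572]]
t 0.15 pos [ 0.1887 -0.5952  0.2302] yaw -1.264 j6 -0.11 shift [-0.2526 -0.3122  0.0008] turn 0 rows 7.48755021706118
```

View pics/w0.png

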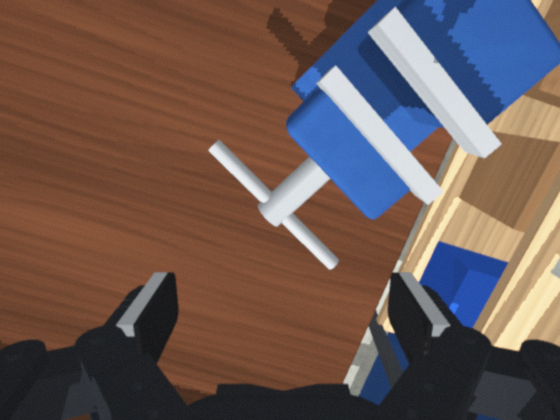

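The wrist view shows the vise and the open fingertips at about (150,300) and (420,300). I'll move above the housing.

Call:
{"name": "arm_command", "arguments": {"increments": [{"gripper":1,"x":-0.0224,"y":-0.0334},{"gripper":1,"x":-0.0224,"y":-0.0334},{"gripper":1,"x":-0.0224,"y":-0.0334},{"gripper":1,"x":-0.0224,"y":-0.0334},{"gripper":1,"x":-0.0224,"y":-0.0334},{"gripper":1,"x":-0.0224,"y":-0.0334},{"gripper":1,"x":-0.0224,"y":-0.0334},{"gripper":1,"x":-0.0224,"y":-0.0334}]}}

```text
$.increments[0]: bad value
```

Call:
{"name": "arm_command", "arguments": {"increments": [{"gripper":1,"x":-0.0224,"y":-0.0334},{"gripper":1,"x":-0.0224,"y":-0.0334},{"gripper":1,"turn":-0.085},{"gripper":1,"turn":-0.085},{"gripper":1},{"gripper":1}]}}

```text
$.increments[0]: bad value
```

Run:
```python
from h import *
print(get_obs()["position"]);p,im=snap("wrist","w1.png");p2,_=snap("wrist","w1b.png");np.save("p1.npy",p)
hsv=cv2.cvtColor(im,cv2.COLOR_BGR2HSV)
print(proj(p,[.44,-.28,.05]), cv2.split(hsv)[1].mean())
goto(.44,-.28,.23)
```

```text
[ 0.18866935 -0.59516021  0.23023874]
[[ -65.33641538 -322.39353857]] 114.77729591836734
t 0.25 pos [ 0.1887 -0.5954  0.2306] yaw -1.264 j6 -0.11 shift [-0.2248 -0.3348  0.0009] turn 0 rows 8.029484420231402
```

View pics/w1.png

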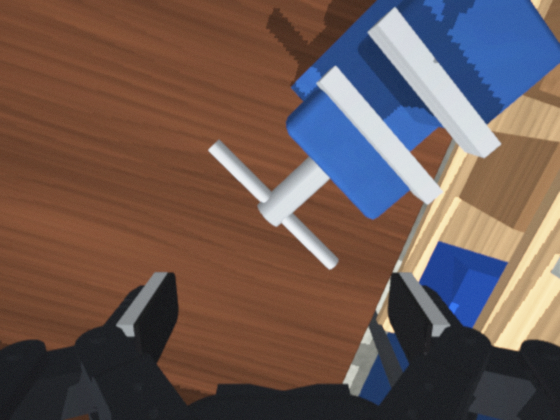

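The arm hasn't moved: both calls were refused ("bad value"). I'll retry with every field filled in.

Call:
{"name": "arm_command", "arguments": {"increments": [{"gripper":1,"x":-0.0224,"y":-0.0334,"z":0,"turn":0},{"gripper":1,"x":-0.0224,"y":-0.0334,"z":0,"turn":0},{"gripper":1,"x":-0.0224,"y":-0.0334,"z":0,"turn":0},{"gripper":1,"x":-0.0224,"y":-0.0334,"z":0,"turn":0},{"gripper":1,"x":-0.0224,"y":-0.0334,"z":0,"turn":0},{"gripper":1,"x":-0.0224,"y":-0.0334,"z":0,"turn":0},{"gripper":1,"x":-0.0224,"y":-0.0334,"z":0,"turn":0},{"gripper":1,"x":-0.0224,"y":-0.0334,"z":0,"turn":0}]}}

```text
time_s: 0.92
position: [0.3902, -0.3426, 0.2314]
ee_rot: [[0.302, -0.953, 0.0], [-0.953, -0.302, -0.0], [0.0, -0.0, -1.0]]
contact_force: [0.8, -0.0, 0.0]
grip_width: 0.085
```

Call:
{"name": "arm_command", "arguments": {"increments": [{"gripper":1,"x":-0.0224,"y":-0.0334,"z":0,"turn":0},{"gripper":1,"x":-0.0224,"y":-0.0334,"z":0,"turn":0},{"gripper":1,"x":0,"y":0,"z":0,"turn":-0.085},{"gripper":1,"x":0,"y":0,"z":0,"turn":-0.085},{"gripper":1,"x":0,"y":0,"z":0,"turn":0},{"gripper":1,"x":0,"y":0,"z":0,"turn":0}]}}

```text
time_s: 1.42
position: [0.4396, -0.2812, 0.2313]
ee_rot: [[0.457, -0.889, -0.0], [-0.889, -0.457, 0.0], [-0.0, 0.0, -1.0]]
contact_force: [-0.2, -0.4, 0.3]
grip_width: 0.0855
```

Run:
```python
from h import *
p,im=snap("wrist","w2.png");np.save("p2.npy",p)
print(proj(p,[.44,-.28,.05]))
goto(.44,-.28,.23)
```

```text
[[281.14718875 182.85151495]]
t 1.47 pos [ 0.4394 -0.2815  0.2313] yaw -1.096 j6 0.39 shift [-0.0011 -0.0012  0.0013] turn 0 rows 0.030358303812573845
```

View pics/w2.png

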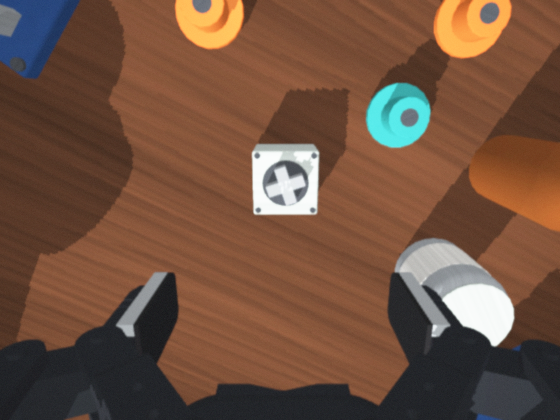

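The housing top spans about (253–319, 152–215) with its cross at (286,184), nearly square to the tool. Next I'll take the precise measurement.

Run:
```python
from h import *
p=np.load("p2.npy",allow_pickle=True).item();im=cv2.imread("pics/w2.png")
g=im.min(axis=2).astype(int)
print(g[138:160,262]);print(g[205:225,275]);print(g[190,246:262]);print(g[190,310:326]);print(g[148,246:330:4])
for th in (150,190,215):
    m=np.zeros(g.shape,bool);m[152:222,245:328]=g[152:222,245:328]>th
    r=rect(p,m,.05);print(th,r)
t=np.array(proj(p,get_obs()["position"]));print(t)
goto(*(np.array(r[0])/1000),.012,np.radians(r[2]))
```

```text
[ 40  43  40  46  47  78 138 162 167 168 169 170 184 217 241 247 249 250
 250 250 251 251]
[244 247 247 247 247 248 249 248 236 169  82  56  56  60  55  57  55  53
  53  50]
[ 55  57  61  58  62  64 126 225 246 249 250 249 249 250 250 249]
[250 250 250 251 250 249 239 184  97  62  56  60  61  62  62  63]
[ 61  55 126 170 169 167 169 170 168 169 170 166 170 168 171 170 173 169
  52  44  41]
150 ((440.7601318359375, -283.4122314453125), (58.23438262939453, 60.08300018310547), 27.21482276916504)
190 ((441.2168273925781, -283.2212829589844), (57.24568176269531, 59.186241149902344), 27.21494483947754)
215 ((441.21514892578125, -283.21807861328125), (57.245574951171875, 58.7708740234375), 27.21494483947754)
[[282.32695607 278.20836671]]
t 1.47 pos [ 0.4394 -0.2815  0.2313] yaw -1.096 j6 0.39 shift [ 0.0024 -0.0009  0.2193] turn 1.57 rows 5.258170493932289
```

Call:
{"name": "arm_command", "arguments": {"increments": [{"gripper":1,"x":0.0025,"y":-0.0005,"z":0.04,"turn":0},{"gripper":1,"x":0,"y":0,"z":0.04,"turn":0},{"gripper":1,"x":0,"y":0,"z":0.04,"turn":0},{"gripper":1,"x":0,"y":0,"z":0.04,"turn":0},{"gripper":1,"x":0,"y":0,"z":0.04,"turn":0},{"gripper":1,"x":0,"y":0,"z":0.019,"turn":0},{"gripper":1,"x":0,"y":0,"z":0,"turn":0},{"gripper":0,"x":0,"y":0,"z":0,"turn":0}], "force": 50}}

```text
time_s: 2.13
position: [0.4399, -0.2832, 0.0112]
ee_rot: [[0.457, -0.89, -0.002], [-0.89, -0.457, 0.002], [-0.003, 0.001, -1.0]]
contact_force: [0.7, -0.7, -0.2]
grip_width: 0.0752
```

Call:
{"name": "arm_command", "arguments": {"increments": [{"gripper":-0.3,"x":0,"y":0,"z":0,"turn":0},{"gripper":-0.5,"x":0,"y":0,"z":0,"turn":0},{"gripper":-1,"x":0,"y":0,"z":0,"turn":0},{"gripper":-1,"x":0,"y":0,"z":0,"turn":0},{"gripper":-1,"x":0,"y":0,"z":0,"turn":0},{"gripper":-1,"x":0,"y":0,"z":0,"turn":0}]}}

```text
time_s: 2.63
position: [0.4426, -0.2848, 0.0146]
ee_rot: [[0.459, -0.889, 0.003], [-0.889, -0.459, -0.003], [0.004, -0.001, -1.0]]
contact_force: [-1.7, 0.8, 8.1]
grip_width: 0.059
```

Run:
```python
from h import *
o=get_obs();print(o["contact_force"],o["grip_width"]);goto(.4862,.0236,.2)
```

```text
[-1.68093295  0.80292633  8.05326506] 0.05901711578117953
t 2.63 pos [ 0.4426 -0.2848  0.0146] yaw -1.094 j6 0.39 shift [-0.2534 -0.1804 -0.186 ] turn 0 rows 6.076093256577939
```

Call:
{"name": "arm_command", "arguments": {"increments": [{"gripper":-1,"x":0,"y":0,"z":-0.01,"turn":0},{"gripper":-1,"x":0,"y":0,"z":-0.03,"turn":0},{"gripper":-1,"x":0,"y":0,"z":-0.04,"turn":0},{"gripper":-1,"x":0,"y":0,"z":-0.04,"turn":0},{"gripper":-1,"x":0,"y":0,"z":-0.04,"turn":0},{"gripper":-1,"x":0,"y":0,"z":-0.03,"turn":0}]}}

```text
time_s: 3.13
position: [0.4414, -0.2835, 0.2057]
ee_rot: [[0.459, -0.888, 0.002], [-0.888, -0.459, -0.002], [0.003, -0.001, -1.0]]
contact_force: [1.3, -1.5, -4.8]
grip_width: 0.0591
```

Call:
{"name": "arm_command", "arguments": {"increments": [{"gripper":-1,"x":-0.0292,"y":-0.0197,"z":0,"turn":0},{"gripper":-1,"x":-0.0292,"y":-0.0197,"z":0,"turn":0},{"gripper":-1,"x":-0.0292,"y":-0.0197,"z":0,"turn":0},{"gripper":-1,"x":-0.0292,"y":-0.0197,"z":0,"turn":0},{"gripper":-1,"x":-0.0292,"y":-0.0197,"z":0,"turn":0},{"gripper":-1,"x":-0.0292,"y":-0.0197,"z":0,"turn":0}]}}

```text
time_s: 3.63
position: [0.4646, -0.0716, 0.2017]
ee_rot: [[0.459, -0.889, -0.001], [-0.889, -0.459, 0.0], [-0.001, 0.001, -1.0]]
contact_force: [1.0, -0.4, -5.3]
grip_width: 0.0594
```

Call:
{"name": "arm_command", "arguments": {"increments": [{"gripper":-1,"x":0,"y":0,"z":0,"turn":-0.1133},{"gripper":-1,"x":0,"y":0,"z":0,"turn":-0.1133},{"gripper":-1,"x":0,"y":0,"z":0,"turn":-0.1133},{"gripper":-1,"x":0,"y":0,"z":0,"turn":-0.1133},{"gripper":-1,"x":0,"y":0,"z":0,"turn":-0.1133},{"gripper":-1,"x":0,"y":0,"z":0,"turn":-0.1133},{"gripper":-1,"x":0,"y":0,"z":0,"turn":-0.1133},{"gripper":-1,"x":0,"y":0,"z":0,"turn":-0.1133}]}}

```text
time_s: 4.3
position: [0.4646, -0.0731, 0.2015]
ee_rot: [[0.984, -0.181, -0.002], [-0.181, -0.984, 0.0], [-0.002, -0.0, -1.0]]
contact_force: [1.3, 0.6, -5.3]
grip_width: 0.0595
```

Call:
{"name": "arm_command", "arguments": {"increments": [{"gripper":-1,"x":0,"y":0,"z":0,"turn":0},{"gripper":-1,"x":0,"y":0,"z":0,"turn":0},{"gripper":-1,"x":0,"y":0,"z":0,"turn":0}]}}

```text
time_s: 4.55
position: [0.4652, -0.0733, 0.2019]
ee_rot: [[0.982, -0.189, -0.001], [-0.189, -0.982, 0.0], [-0.001, -0.0, -1.0]]
contact_force: [-0.5, 0.1, -4.7]
grip_width: 0.0594
```

Run:
```python
from h import *
goto(.4862,.0236,.2)
p,im=snap("wrist","w3.png");np.save("p3.npy",p)
print(proj(p,[.4862,.0236,.02]),get_obs()["contact_force"],get_obs()["grip_width"])
```

```text
t 4.55 pos [ 0.4652 -0.0733  0.2019] yaw -0.19 j6 -0.12 shift [ 0.0023 -0.0991  0.0019] turn 0 rows 2.377284806735132
[[284.54734298  67.55844291]] [ 0.54170147 -0.08399703 -4.71077333] 0.059313615197901265
```

View pics/w3.png

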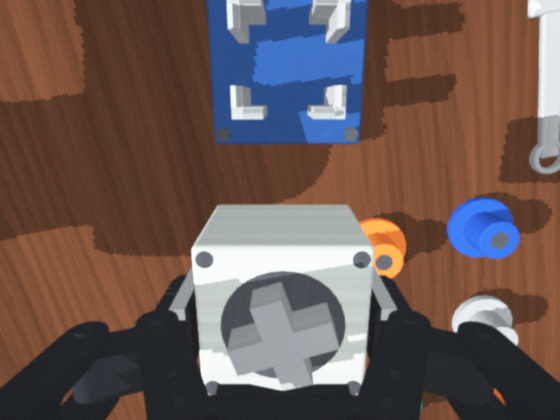

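The housing is held square, top face about (193–373, 247–395). The nest is cut off at the top edge, so I'll back off 35 mm to see all of it.

Call:
{"name": "arm_command", "arguments": {"increments": [{"gripper":-1,"x":0,"y":0.02,"z":0,"turn":0},{"gripper":-1,"x":0,"y":0.015,"z":0,"turn":0},{"gripper":-1,"x":0,"y":0,"z":0,"turn":0},{"gripper":-1,"x":0,"y":0,"z":0,"turn":0},{"gripper":-1,"x":0,"y":0,"z":0,"turn":0}]}}

```text
time_s: 5.02
position: [0.4591, -0.1076, 0.2022]
ee_rot: [[0.982, -0.188, -0.0], [-0.188, -0.982, 0.001], [-0.0, -0.001, -1.0]]
contact_force: [0.3, 0.5, -4.9]
grip_width: 0.0591
```

Run:
```python
from h import *
o=get_obs();T=o["position"];R=o["ee_rot"]
p,im=snap("wrist","w4.png");np.save("p4.npy",p)
hsv=cv2.cvtColor(im,cv2.COLOR_BGR2HSV)
m=(hsv[...,0]>100)&(hsv[...,0]<130)&(hsv[...,1]>110);m[195:]=0;m[:,:180]=0;m[:,400:]=0
ys,xs=np.where(m);print("ext",xs.min(),xs.max(),ys.min(),ys.max())
r=rect(p,m,.02);print("nest",r)
# white angles: tops at z .085..090
w=(hsv[...,1]<60)&(hsv[...,2]>120);w[195:]=0;w[:,:200]=0;w[:,370:]=0
n,l,s,c=cv2.connectedComponentsWithStats(w.astype(np.uint8))
for i in range(1,n):
    if s[i,4]>30:print(s[i],c[i])
# housing in hand: edge and bolts
g=im.min(axis=2);zt=T[2]+.0354
for u in (240,283,330):print(u,g[236:262,u])
b=(g<130);b[:245]=0
n,l,s,c=cv2.connectedComponentsWithStats(b.astype(np.uint8))
for i in range(1,n):
    if 60<s[i,4]<500: print(s[i],c[i],((np.r_[ray(p,c[i],zt)[0],zt]-T)@R).round(4))
print(((np.r_[ray(p,(283,247),zt)[0],zt]-T)@R).round(4))
goto(*(np.array(r[0])/1000),.2,np.radians(r[2]))
cv2.imwrite("pics/w4c.png",cv2.resize(im[:200,150:420],None,fx=2.9,fy=2.9))
```

```text
ext 207 367 0 103
nest ((483.79296875, -0.0802764892578125), (78.98797607421875, 128.45315551757812), 79.21434020996094)
[ 227   28   39   44 1085] [242.82949309  53.65806452]
[ 308   28   41   44 1143] [331.41994751  53.52580927]
[346  86  14  13 132] [352.73484848  92.25757576]
240 [170 169 167 164 163 160 170 169 178 198 220 233 238 242 245 247 249 248
 248 249 249 248 249 249 249 250]
283 [171 169 171 167 168 166 166 170 179 200 221 233 238 242 245 247 248 249
 248 249 249 248 249 249 250 250]
330 [171 172 172 168 168 165 169 171 179 199 219 234 238 242 246 247 249 248
 249 249 248 249 249 249 250 250]
[196 252  16  15 192] [203.81770833 259.19791667] [-0.0251 -0.0249 -0.0354]
[354 252  16  16 205] [361.53658537 259.66341463] [ 0.0261 -0.0247 -0.0354]
[498 305  16  13 157] [505.45859873 311.17197452] [ 0.0764 -0.0055 -0.0354]
[305 350  33  23 343] [319.20408163 359.87755102] [ 0.0135  0.0143 -0.0354]
[257 368  20   9 111] [267.62162162 372.25225225] [-0.0049  0.0197 -0.0354]
[ 0.0006 -0.0291 -0.0354]
t 5.07 pos [ 0.4592 -0.1074  0.2022] yaw -0.188 j6 -0.19 shift [ 0.0041 -0.11    0.0023] turn -1.571 rows 2.638191374208927
```

View pics/w4c.png

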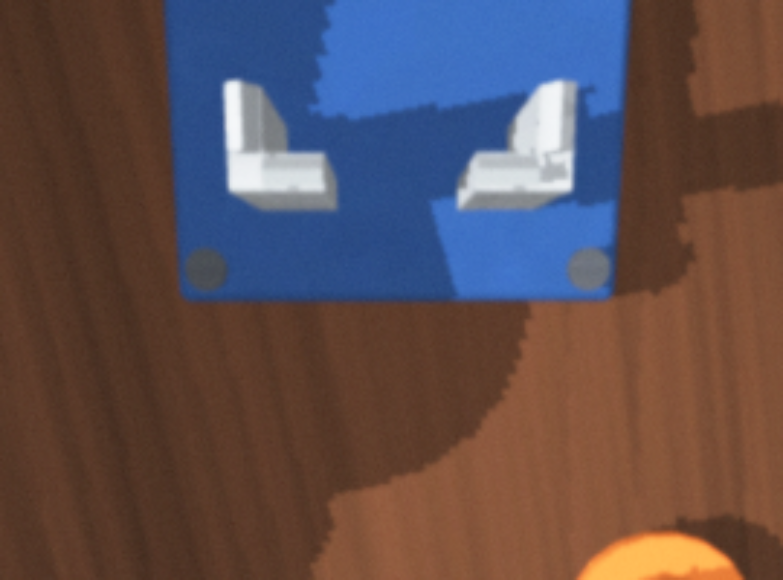

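Wrong direction: the nest moved further out of view, with its near plate edge now at row 103. I'll move forward 52 mm to bring it fully in.

Call:
{"name": "arm_command", "arguments": {"increments": [{"gripper":-1,"x":0.004,"y":-0.026,"z":0,"turn":0},{"gripper":-1,"x":0,"y":-0.026,"z":0,"turn":0},{"gripper":-1,"x":0,"y":0,"z":0,"turn":0},{"gripper":-1,"x":0,"y":0,"z":0,"turn":0},{"gripper":-1,"x":0,"y":0,"z":0,"turn":0}]}}

```text
time_s: 5.48
position: [0.4727, -0.0571, 0.2022]
ee_rot: [[0.983, -0.185, -0.0], [-0.185, -0.983, -0.0], [-0.0, 0.0, -1.0]]
contact_force: [-0.3, -0.2, -4.8]
grip_width: 0.0593
```

Run:
```python
from h import *
p,im=snap("wrist","w5.png");np.save("p5.npy",p)
hsv=cv2.cvtColor(im,cv2.COLOR_BGR2HSV)
m=(hsv[...,0]>100)&(hsv[...,0]<130)&(hsv[...,1]>110);m[200:]=0;m[:,:180]=0;m[:,400:]=0
ys,xs=np.where(m);print("ext",xs.min(),xs.max(),ys.min(),ys.max())
r=rect(p,m,.02);print("nest",r)
w=(hsv[...,1]<60)&(hsv[...,2]>150);w[200:]=0;w[:,:200]=0;w[:,370:]=0
n,l,s,c=cv2.connectedComponentsWithStats(w.astype(np.uint8))
for i in range(1,n):
    if s[i,4]>30:print(s[i],c[i])
goto(*(np.array(r[0])/1000),.2,np.radians(r[2]))
cv2.imwrite("pics/w5c.png",cv2.resize(im[:200,180:390],None,fx=3,fy=3,interpolation=cv2.INTER_CUBIC))
```

```text
ext 203 362 3 162
nest ((488.54937744140625, 24.653640747070312), (128.0507354736328, 128.4526824951172), 79.32217407226562)
[221  20  35  39 781] [234.67477593  34.00256082]
[ 305   21   38   45 1033] [327.16456922  37.76282672]
[302 109  37  35 817] [324.18237454 129.07955936]
[225 111  33  33 642] [237.7741433  131.14018692]
t 5.53 pos [ 0.4728 -0.0575  0.2023] yaw -0.187 j6 -0.08 shift [ 0.0002 -0.0837  0.0022] turn 1.57 rows 2.0068865739008266
```

View pics/w5c.png

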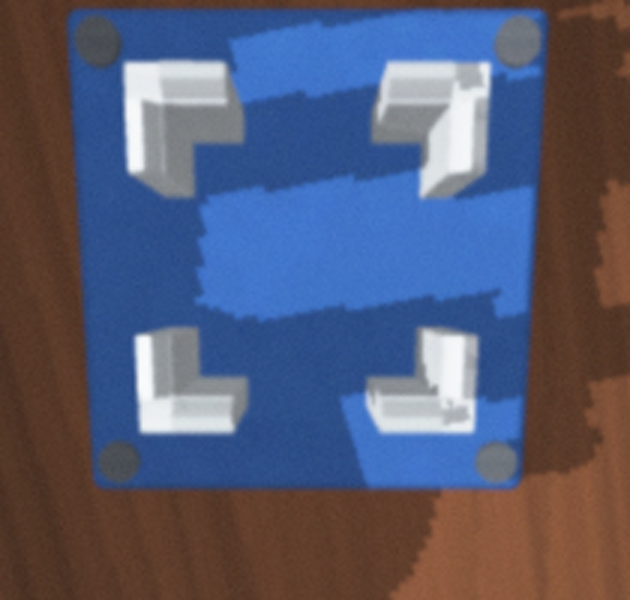

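The nest is now fully visible (plate 128 × 128 mm measured, yaw 79.3°), centred at about (0.488, 0.0245). I'll move over it and start down.

Call:
{"name": "arm_command", "arguments": {"increments": [{"gripper":-1,"x":-0.0005,"y":-0.03,"z":0,"turn":0},{"gripper":-1,"x":0,"y":-0.034,"z":0,"turn":0},{"gripper":-1,"x":0,"y":-0.02,"z":0,"turn":0},{"gripper":-1,"x":0,"y":0,"z":0.02,"turn":0},{"gripper":-1,"x":0,"y":0,"z":0.04,"turn":0},{"gripper":-1,"x":0,"y":0,"z":0.03,"turn":0},{"gripper":-1,"x":0,"y":0,"z":0,"turn":0},{"gripper":-1,"x":0,"y":0,"z":0,"turn":0}]}}

```text
time_s: 6.2
position: [0.4861, 0.0247, 0.1106]
ee_rot: [[0.982, -0.187, -0.005], [-0.187, -0.982, 0.0], [-0.005, 0.001, -1.0]]
contact_force: [0.6, -0.1, -4.2]
grip_width: 0.0593
```

Call:
{"name": "arm_command", "arguments": {"increments": [{"gripper":-1,"x":0,"y":0,"z":0.006,"turn":0},{"gripper":-1,"x":0,"y":0,"z":0.006,"turn":0},{"gripper":-1,"x":0,"y":0,"z":0.006,"turn":0},{"gripper":-1,"x":0,"y":0,"z":0,"turn":0},{"gripper":-1,"x":0,"y":0,"z":0,"turn":0}]}}

```text
time_s: 6.62
position: [0.4892, 0.0249, 0.0962]
ee_rot: [[0.982, -0.187, 0.003], [-0.187, -0.982, -0.0], [0.003, -0.0, -1.0]]
contact_force: [-0.3, 0.1, -5.2]
grip_width: 0.0594
```

Call:
{"name": "arm_command", "arguments": {"increments": [{"gripper":-1,"x":0,"y":0,"z":0.008,"turn":0},{"gripper":-1,"x":0,"y":0,"z":0.008,"turn":0},{"gripper":-1,"x":0,"y":0,"z":0.008,"turn":0},{"gripper":-1,"x":0,"y":0,"z":0.008,"turn":0},{"gripper":-1,"x":0,"y":0,"z":0,"turn":0},{"gripper":-1,"x":0,"y":0,"z":0,"turn":0}]}}

```text
time_s: 7.12
position: [0.4872, 0.0251, 0.061]
ee_rot: [[0.982, -0.187, -0.002], [-0.187, -0.982, 0.0], [-0.002, 0.0, -1.0]]
contact_force: [0.3, -0.3, -4.5]
grip_width: 0.0595
```

Call:
{"name": "arm_command", "arguments": {"increments": [{"gripper":-1,"x":0,"y":0,"z":0.008,"turn":0},{"gripper":-1,"x":0,"y":0,"z":0.008,"turn":0},{"gripper":-1,"x":0,"y":0,"z":0.005,"turn":0},{"gripper":-1,"x":0,"y":0,"z":0.002,"turn":0},{"gripper":-1,"x":0,"y":0,"z":0,"turn":0},{"gripper":-1,"x":0,"y":0,"z":0,"turn":0}]}}

```text
time_s: 7.62
position: [0.488, 0.0251, 0.0392]
ee_rot: [[0.982, -0.187, -0.0], [-0.187, -0.982, -0.0], [-0.0, 0.0, -1.0]]
contact_force: [-0.3, -0.4, -4.8]
grip_width: 0.0592
```

Call:
{"name": "arm_command", "arguments": {"increments": [{"gripper":-1,"x":0,"y":0,"z":0.002,"turn":0},{"gripper":-1,"x":0,"y":0,"z":0.002,"turn":0},{"gripper":-1,"x":0,"y":0,"z":0,"turn":0},{"gripper":-1,"x":0,"y":0,"z":0,"turn":0}]}}

```text
time_s: 7.95
position: [0.488, 0.0251, 0.0353]
ee_rot: [[0.982, -0.186, -0.0], [-0.186, -0.982, 0.0], [-0.0, -0.0, -1.0]]
contact_force: [1.1, -0.4, -5.7]
grip_width: 0.0593
```

Call:
{"name": "arm_command", "arguments": {"increments": [{"gripper":-1,"x":0,"y":0,"z":0.002,"turn":0},{"gripper":-1,"x":0,"y":0,"z":0.001,"turn":0},{"gripper":-1,"x":0,"y":0,"z":0,"turn":0},{"gripper":-1,"x":0,"y":0,"z":0,"turn":0}]}}

```text
time_s: 8.28
position: [0.4884, 0.025, 0.0346]
ee_rot: [[0.982, -0.186, -0.001], [-0.186, -0.982, -0.0], [-0.001, 0.0, -1.0]]
contact_force: [-6.8, 0.1, 10.2]
grip_width: 0.0592
```

The housing is on the floor (TCP at 0.0346 m as predicted, force up by 15 N). I'll release it and go to the spacer.

Call:
{"name": "arm_command", "arguments": {"increments": [{"gripper":0.6,"x":0,"y":0,"z":-0.001,"turn":0},{"gripper":0.8,"x":0,"y":0,"z":0,"turn":0},{"gripper":1,"x":0,"y":0,"z":0,"turn":0},{"gripper":1,"x":0,"y":0,"z":0,"turn":0},{"gripper":1,"x":0,"y":0,"z":-0.01,"turn":0},{"gripper":1,"x":0,"y":0,"z":-0.03,"turn":0},{"gripper":1,"x":0,"y":0,"z":-0.04,"turn":0},{"gripper":1,"x":0,"y":0,"z":-0.04,"turn":0}]}}

```text
time_s: 8.95
position: [0.4866, 0.0252, 0.154]
ee_rot: [[0.982, -0.187, -0.003], [-0.187, -0.982, 0.0], [-0.003, 0.0, -1.0]]
contact_force: [0.3, -1.2, -0.5]
grip_width: 0.0855
```

Call:
{"name": "arm_command", "arguments": {"increments": [{"gripper":1,"x":0,"y":0,"z":-0.04,"turn":0},{"gripper":1,"x":0,"y":0,"z":-0.04,"turn":0},{"gripper":1,"x":0.003,"y":-0.036,"z":0,"turn":0},{"gripper":1,"x":0.003,"y":-0.036,"z":0,"turn":0},{"gripper":1,"x":0.003,"y":-0.036,"z":0,"turn":0},{"gripper":1,"x":0.003,"y":-0.036,"z":0,"turn":0},{"gripper":1,"x":0.003,"y":-0.036,"z":0,"turn":0},{"gripper":1,"x":0.003,"y":-0.036,"z":0,"turn":0.096}]}}

```text
time_s: 9.62
position: [0.5462, 0.2357, 0.2341]
ee_rot: [[0.96, -0.281, 0.001], [-0.281, -0.96, 0.0], [0.001, -0.0, -1.0]]
contact_force: [0.5, 0.1, -0.7]
grip_width: 0.0856
```

Call:
{"name": "arm_command", "arguments": {"increments": [{"gripper":1,"x":0,"y":0,"z":0,"turn":0},{"gripper":1,"x":0,"y":0,"z":0,"turn":0},{"gripper":1,"x":0,"y":0,"z":0,"turn":0}]}}

```text
time_s: 9.87
position: [0.5456, 0.2336, 0.2333]
ee_rot: [[0.96, -0.279, -0.001], [-0.279, -0.96, -0.001], [-0.0, 0.001, -1.0]]
contact_force: [-0.1, 0.1, -0.6]
grip_width: 0.085
```

Run:
```python
from h import *
p,im=snap("wrist","w6.png");np.save("p6.npy",p)
hsv=cv2.cvtColor(im,cv2.COLOR_BGR2HSV);g=im.min(axis=2)
c=proj(p,[.546,.2346,.014])[0].astype(int);print(c)
for th in (120,140,160):
    m=(g>th);k=np.zeros_like(m);k[c[1]-60:c[1]+60,c[0]-60:c[0]+60]=1;m&=k
    r=rect(p,m,.014);ys,xs=np.where(m);print(r,xs.min(),xs.max(),ys.min(),ys.max())
print(g[c[1]-50:c[1]-10,c[0]]);print(g[c[1]+15:c[1]+50,c[0]]);print(g[c[1],c[0]-45:c[0]-15]);print(g[c[1],c[0]+15:c[0]+45])
goto(*(np.array(r[0])/1000),.2,np.radians(r[2]))
```

```text
[281 173]
((547.4839477539062, 237.14016723632812), (61.684452056884766, 61.715003967285156), 73.82940673828125) 252 313 140 200
((547.5059814453125, 237.16961669921875), (61.75678253173828, 61.2371940612793), 73.68538665771484) 252 313 140 200
((547.6091918945312, 237.61557006835938), (60.74924850463867, 60.781349182128906), 73.5711898803711) 253 313 140 199
[ 65  63  68  63  66  64  63  65  65  63  68  64  60  51  51  55  88 160
 214 238 242 242 243 241 231 162  90  70  65  66  67  69  67  70  65  66
  65  66  69  67]
[ 51  68 115 148 169 204 234 241 243 241 241 227 160  92  73  70  70  72
  71  71  73  70  68  55  50  48  46  48  49  48  47  48  53  49  50]
[ 70  68  64  71  68  70  75  74  72  72  69  68  68  64  67  68 100 184
 235 241 241 242 242 234 180  91  53  51  52  51]
[ 64  65  65  66  65  64  64  67 114 205 235 242 241 241 242 237 193 100
  49  49  48  42  45  46  42  45  45  42  47  48]
t 9.92 pos [0.5456 0.233  0.2333] yaw -0.283 j6 0.57 shift [ 0.0006 -0.005   0.0333] turn -1.568 rows 0.7989368152096605
```

Call:
{"name": "arm_command", "arguments": {"increments": [{"gripper":1,"x":0.0007,"y":-0.0046,"z":0.04,"turn":0},{"gripper":1,"x":0,"y":0,"z":0.04,"turn":0},{"gripper":1,"x":0,"y":0,"z":0.04,"turn":0},{"gripper":1,"x":0,"y":0,"z":0.04,"turn":0},{"gripper":1,"x":0,"y":0,"z":0.04,"turn":0},{"gripper":1,"x":0,"y":0,"z":0.02,"turn":0},{"gripper":1,"x":0,"y":0,"z":0,"turn":0},{"gripper":1,"x":0,"y":0,"z":0,"turn":0}], "force": 40}}

```text
time_s: 10.58
position: [0.5468, 0.2365, 0.0124]
ee_rot: [[0.96, -0.281, -0.003], [-0.281, -0.96, -0.001], [-0.003, 0.002, -1.0]]
contact_force: [-0.5, 1.6, 0.2]
grip_width: 0.0855
```

Call:
{"name": "arm_command", "arguments": {"increments": [{"gripper":1,"x":0,"y":0,"z":0.005,"turn":0},{"gripper":1,"x":0,"y":0,"z":0.004,"turn":0},{"gripper":1,"x":0,"y":0,"z":0,"turn":0},{"gripper":1,"x":0,"y":0,"z":0,"turn":0}]}}

```text
time_s: 10.92
position: [0.549, 0.2384, 0.0058]
ee_rot: [[0.96, -0.28, 0.002], [-0.28, -0.96, 0.001], [0.002, -0.001, -1.0]]
contact_force: [-0.3, -0.5, 0.4]
grip_width: 0.0852
```

Run:
```python
from h import *
goto(.5475,.2372,.002); print(get_obs()["contact_force"])
snap("wrist","w7.png")
```

```text
t 10.92 pos [0.549  0.2384 0.0058] yaw -0.284 j6 0.58 shift [-0.0011  0.0016  0.0038] turn 0 rows 0.09142380911887724
[-0.25632545 -0.51934689  0.37124483]
```

View pics/w7.png

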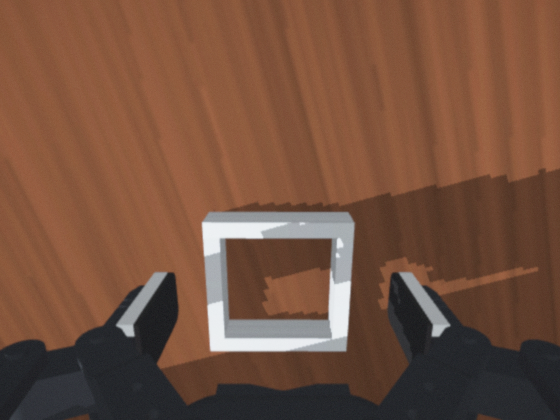

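The spacer sits square between the open pads at about (204–353, 212–352). I'll close on it.

Call:
{"name": "arm_command", "arguments": {"increments": [{"gripper":0.6,"x":0,"y":0.001,"z":0.003,"turn":0},{"gripper":0.4,"x":0,"y":0,"z":0,"turn":0},{"gripper":0.2,"x":0,"y":0,"z":0,"turn":0},{"gripper":-1,"x":0,"y":0,"z":0,"turn":0},{"gripper":-1,"x":0,"y":0,"z":0,"turn":0},{"gripper":-1,"x":0,"y":0,"z":0,"turn":0},{"gripper":-1,"x":0,"y":0,"z":0,"turn":0}]}}

```text
time_s: 11.55
position: [0.548, 0.2373, 0.0017]
ee_rot: [[0.96, -0.28, 0.001], [-0.28, -0.96, 0.0], [0.0, -0.0, -1.0]]
contact_force: [1.0, -0.2, 4.3]
grip_width: 0.0587
```

Run:
```python
from h import *
o=get_obs();T=o["position"];R=o["ee_rot"]
goto(.5475,.2372,.002); print(o["contact_force"],o["grip_width"])
p,im=snap("wrist","w8.png");np.save("p8.npy",p);g=im.min(axis=2)
m=g>215;k=np.zeros_like(m);k[200:370,195:365]=1;m&=k
cs,_=cv2.findContours(m.astype(np.uint8),cv2.RETR_EXTERNAL,cv2.CHAIN_APPROX_NONE)
print(rect(p,m,.014),rect(p,m,.018))
print(g[205:240,283]);print(g[320:365,283]);
for v in (214,225,232,340,350):print(v,((np.r_[ray(p,(283,v),.014)[0],.014]-T)@R).round(4))
```

```text
t 11.55 pos [0.548  0.2373 0.0017] yaw -0.284 j6 0.57 shift [-0.0005  0.0003 -0.0003] turn 0 rows 0.010833147273085217
[ 0.95026099 -0.19321766  4.30821841] 0.05868406160531385
((547.951416015625, 259.096435546875), (17.580888748168945, 46.4610710144043), 73.71861267089844) ((548.6027221679688, 260.6335754394531), (17.041690826416016, 45.036163330078125), 73.7187271118164)
[ 44  42  41  43  45  73 128 144 148 148 147 148 149 151 149 147 169 216
 234 237 236 236 236 236 236 236 237 236 236 232 214 185 165 116  62]
[ 49  84 131 146 148 146 147 146 144 147 144 147 148 151 152 150 147 145
 145 145 166 215 232 235 234 234 235 235 235 235 235 234 235 228 167  75
  45  44  42  41  46  44  44  46  43]
214 [ 0.0007 -0.0329 -0.0123]
225 [ 0.0007 -0.0284 -0.0123]
232 [ 0.0007 -0.0256 -0.0123]
340 [ 0.0007  0.0233 -0.0123]
350 [ 0.0007  0.0284 -0.0123]
```

Call:
{"name": "arm_command", "arguments": {"increments": [{"gripper":-1,"x":0,"y":0,"z":-0.01,"turn":0},{"gripper":-1,"x":0,"y":0,"z":-0.03,"turn":0},{"gripper":-1,"x":0,"y":0,"z":-0.04,"turn":0},{"gripper":-1,"x":0,"y":0,"z":-0.04,"turn":0},{"gripper":-1,"x":0,"y":0,"z":-0.03,"turn":0}]}}

```text
time_s: 12.02
position: [0.5481, 0.2373, 0.1544]
ee_rot: [[0.96, -0.28, 0.002], [-0.28, -0.96, 0.001], [0.002, -0.001, -1.0]]
contact_force: [1.2, -0.1, -0.6]
grip_width: 0.0583
```

Call:
{"name": "arm_command", "arguments": {"increments": [{"gripper":-1,"x":0.0004,"y":0.0369,"z":0,"turn":0},{"gripper":-1,"x":0.0004,"y":0.0369,"z":0,"turn":0},{"gripper":-1,"x":0.0004,"y":0.0369,"z":0,"turn":0},{"gripper":-1,"x":0.0004,"y":0.0369,"z":0,"turn":0},{"gripper":-1,"x":0.0004,"y":0.0369,"z":0,"turn":0},{"gripper":-1,"x":0.0003,"y":0.0367,"z":0,"turn":-0.097},{"gripper":-1,"x":0,"y":0,"z":0,"turn":0},{"gripper":-1,"x":0,"y":0,"z":0,"turn":0}]}}

```text
time_s: 12.68
position: [0.487, 0.0227, 0.1511]
ee_rot: [[0.982, -0.19, -0.001], [-0.19, -0.982, 0.0], [-0.001, -0.0, -1.0]]
contact_force: [0.7, 0.3, -0.8]
grip_width: 0.0585
```

Call:
{"name": "arm_command", "arguments": {"increments": [{"gripper":-1,"x":0,"y":0,"z":0,"turn":0},{"gripper":-1,"x":0,"y":0,"z":0,"turn":0}]}}

```text
time_s: 12.85
position: [0.4881, 0.0251, 0.1513]
ee_rot: [[0.983, -0.185, -0.0], [-0.185, -0.983, 0.0], [-0.0, -0.0, -1.0]]
contact_force: [0.2, 0.6, -0.0]
grip_width: 0.0586
```

Run:
```python
from h import *
goto(.4883,.0243,.11,-.187);o=get_obs();print(o["contact_force"],o["grip_width"])
```

```text
t 12.85 pos [0.4881 0.0251 0.1513] yaw -0.186 j6 0.09 shift [0.0004 0.0007 0.0413] turn 0.001 rows 0.9911532317637394
[ 0.21112194  0.55912473 -0.00800665] 0.05860158118717996
```

Call:
{"name": "arm_command", "arguments": {"increments": [{"gripper":-1,"x":0.0003,"y":0.0006,"z":0.02,"turn":0},{"gripper":-1,"x":0,"y":0,"z":0.03,"turn":0},{"gripper":-1,"x":0,"y":0,"z":0.006,"turn":0},{"gripper":-1,"x":0,"y":0,"z":0.006,"turn":0},{"gripper":-1,"x":0,"y":0,"z":0.006,"turn":0},{"gripper":-1,"x":0,"y":0,"z":0,"turn":0},{"gripper":-1,"x":0,"y":0,"z":0,"turn":0},{"gripper":-1,"x":0,"y":0,"z":0,"turn":0}]}}

```text
time_s: 13.52
position: [0.489, 0.0236, 0.0843]
ee_rot: [[0.983, -0.185, 0.002], [-0.185, -0.983, -0.0], [0.002, -0.0, -1.0]]
contact_force: [0.3, -0.4, -1.1]
grip_width: 0.0587
```

Call:
{"name": "arm_command", "arguments": {"increments": [{"gripper":-1,"x":0,"y":0,"z":0.004,"turn":0},{"gripper":-1,"x":0,"y":0,"z":0.003,"turn":0},{"gripper":-1,"x":0,"y":0,"z":0.002,"turn":0},{"gripper":-1,"x":0,"y":0,"z":0,"turn":0},{"gripper":-1,"x":0,"y":0,"z":0,"turn":0},{"gripper":-1,"x":0,"y":0,"z":0,"turn":0}]}}

```text
time_s: 14.02
position: [0.4883, 0.0235, 0.0744]
ee_rot: [[0.983, -0.186, 0.0], [-0.186, -0.983, -0.0], [0.0, -0.0, -1.0]]
contact_force: [0.2, -0.4, -1.2]
grip_width: 0.0586
```

Call:
{"name": "arm_command", "arguments": {"increments": [{"gripper":-1,"x":0,"y":0,"z":0.002,"turn":0},{"gripper":-1,"x":0,"y":0,"z":0.002,"turn":0},{"gripper":-1,"x":0,"y":0,"z":0,"turn":0},{"gripper":-1,"x":0,"y":0,"z":0,"turn":0},{"gripper":-1,"x":0,"y":0,"z":0,"turn":0}]}}

```text
time_s: 14.43
position: [0.4887, 0.0234, 0.0716]
ee_rot: [[0.983, -0.185, 0.0], [-0.185, -0.983, -0.0], [0.0, 0.0, -1.0]]
contact_force: [-2.7, -0.1, 7.0]
grip_width: 0.0586
```

The spacer is seated (TCP 0.0716 m, as predicted). I'll release it and go to the disc.

Call:
{"name": "arm_command", "arguments": {"increments": [{"gripper":0.6,"x":0,"y":0,"z":-0.001,"turn":0},{"gripper":0.8,"x":0,"y":0,"z":0,"turn":0},{"gripper":1,"x":0,"y":0,"z":0,"turn":0},{"gripper":1,"x":0,"y":0,"z":0,"turn":0},{"gripper":1,"x":0,"y":0,"z":-0.01,"turn":0},{"gripper":1,"x":0,"y":0,"z":-0.04,"turn":0},{"gripper":1,"x":0,"y":0,"z":-0.04,"turn":0},{"gripper":1,"x":0,"y":0,"z":-0.04,"turn":0}]}}

```text
time_s: 15.1
position: [0.4873, 0.0236, 0.2026]
ee_rot: [[0.983, -0.186, -0.002], [-0.186, -0.983, 0.0], [-0.002, 0.0, -1.0]]
contact_force: [1.1, -0.9, -0.3]
grip_width: 0.0857
```

Call:
{"name": "arm_command", "arguments": {"increments": [{"gripper":1,"x":0,"y":0,"z":-0.035,"turn":0},{"gripper":1,"x":0,"y":0.02,"z":0,"turn":0},{"gripper":1,"x":0,"y":0,"z":0,"turn":0},{"gripper":1,"x":0,"y":0,"z":0,"turn":0},{"gripper":1,"x":0,"y":0,"z":0,"turn":0}]}}

```text
time_s: 15.52
position: [0.4835, 0.0043, 0.2352]
ee_rot: [[0.983, -0.186, -0.002], [-0.186, -0.983, 0.001], [-0.002, -0.001, -1.0]]
contact_force: [0.6, -0.6, 0.4]
grip_width: 0.0857
```

Run:
```python
from h import *
p,im=snap("wrist","w9.png");np.save("p9.npy",p)
c=proj(p,[.4882,.024,.084])[0];print(c);u,v=c.astype(int)
cv2.imwrite("pics/w9c.png",cv2.resize(im[max(v-110,0):v+90,u-130:u+130],None,fx=2.8,fy=2.8,interpolation=cv2.INTER_CUBIC))
goto(.643,-.26,.24)
```

```text
[283.2839688  167.42563727]
t 15.57 pos [0.4833 0.0044 0.2348] yaw -0.187 j6 0.05 shift [ 0.206   0.2302 -0.006 ] turn 0 rows 5.519912698781907
```

View pics/w9c.png

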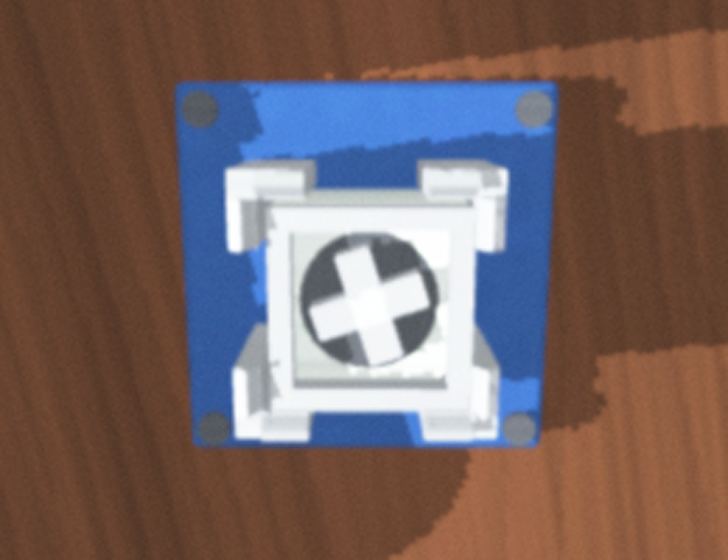

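The stack is right: the spacer is square on the housing within the angles, and the cross arms are about 18° askew. Next, the disc.

Call:
{"name": "arm_command", "arguments": {"increments": [{"gripper":1,"x":0.0258,"y":0.0288,"z":0,"turn":0},{"gripper":1,"x":0.0258,"y":0.0288,"z":0,"turn":0},{"gripper":1,"x":0.0258,"y":0.0288,"z":0,"turn":0},{"gripper":1,"x":0.0258,"y":0.0288,"z":0,"turn":0},{"gripper":1,"x":0.0258,"y":0.0288,"z":0,"turn":0},{"gripper":1,"x":0.0258,"y":0.0288,"z":0,"turn":0},{"gripper":1,"x":0.0258,"y":0.0288,"z":0,"turn":0},{"gripper":1,"x":0.0258,"y":0.0288,"z":0,"turn":0}]}}

```text
time_s: 16.23
position: [0.6447, -0.2613, 0.2337]
ee_rot: [[0.983, -0.185, -0.003], [-0.185, -0.983, 0.002], [-0.004, -0.002, -1.0]]
contact_force: [0.4, 0.1, 0.3]
grip_width: 0.086
```

Call:
{"name": "arm_command", "arguments": {"increments": [{"gripper":1,"x":0,"y":0,"z":0,"turn":0},{"gripper":1,"x":0,"y":0,"z":0,"turn":0},{"gripper":1,"x":0,"y":0,"z":0,"turn":0},{"gripper":1,"x":0,"y":0,"z":0,"turn":0}]}}

```text
time_s: 16.57
position: [0.6438, -0.259, 0.2353]
ee_rot: [[0.983, -0.184, -0.002], [-0.184, -0.983, 0.002], [-0.002, -0.001, -1.0]]
contact_force: [0.9, -0.0, 0.2]
grip_width: 0.0854
```

Run:
```python
from h import *
p,im=snap("wrist","w10.png");np.save("p10.npy",p)
g=im.min(axis=2)
c=proj(p,[.643,-.26,.018])[0].astype(int);print(c)
for th in (110,140):
    m=(g>th);k=np.zeros_like(m);k[c[1]-60:c[1]+60,c[0]-60:c[0]+60]=1;m&=k
    cs,_=cv2.findContours(m.astype(np.uint8),cv2.RETR_EXTERNAL,cv2.CHAIN_APPROX_NONE)
    q=max(cs,key=cv2.contourArea)
    print(cv2.fitEllipse(q),rect(p,m,.018),[ray(p,cv2.fitEllipse(q)[0],.018)])
# boss top: dark bore?
cv2.imwrite("pics/w10c.png",cv2.resize(im[max(c[1]-90,0):c[1]+90,c[0]-120:c[0]+120],None,fx=3,fy=3,interpolation=cv2.INTER_CUBIC))
goto(.643,-.26,.03)
```

```text
[281 176]
((282.214111328125, 177.0092010498047), (58.27625274658203, 58.655521392822266), 152.78646850585938) ((643.2354125976562, -261.3691711425781), (59.95248794555664, 59.103790283203125), 79.39079284667969) [array([[ 0.64357128, -0.26071265]])]
((282.2001953125, 177.0343017578125), (57.625404357910156, 57.89389419555664), 143.18370056152344) ((643.2167358398438, -261.3787841796875), (60.052146911621094, 58.86966323852539), 80.70321655273438) [array([[ 0.64355262, -0.26073554]])]
t 16.62 pos [ 0.644 -0.259  0.236] yaw -0.185 j6 -0.3 shift [-0.0006  0.0013  0.206 ] turn 0 rows 4.938996180186087
```

View pics/w10c.png

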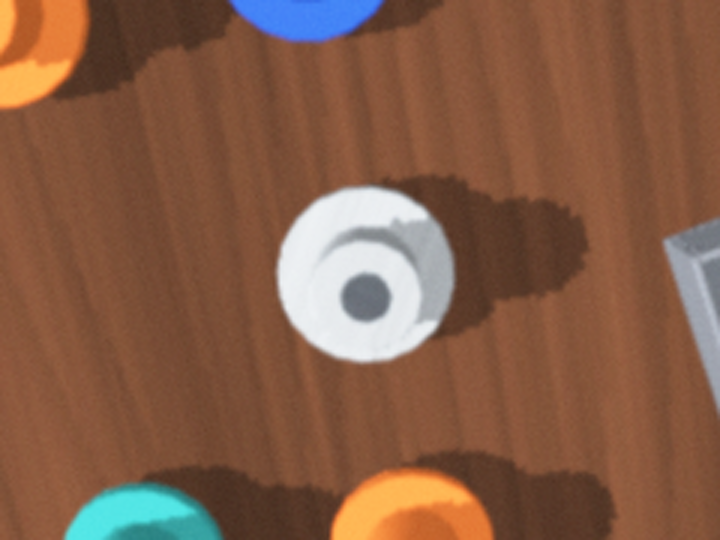

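The silver disc is at (0.6434, −0.261), boss up, with clear space around it. I'll grasp it by the boss.

Call:
{"name": "arm_command", "arguments": {"increments": [{"gripper":1,"x":0,"y":0.002,"z":0.04,"turn":0},{"gripper":1,"x":0,"y":0,"z":0.04,"turn":0},{"gripper":1,"x":0,"y":0,"z":0.04,"turn":0},{"gripper":1,"x":0,"y":0,"z":0.04,"turn":0},{"gripper":1,"x":0,"y":0,"z":0.032,"turn":0},{"gripper":1,"x":0,"y":0,"z":0.02,"turn":0},{"gripper":1,"x":0,"y":0,"z":0,"turn":0},{"gripper":0.5,"x":0,"y":0,"z":0,"turn":0}], "force": 70}}

```text
time_s: 17.28
position: [0.6429, -0.261, 0.0234]
ee_rot: [[0.983, -0.184, -0.003], [-0.184, -0.983, 0.002], [-0.003, -0.001, -1.0]]
contact_force: [0.0, -0.7, 0.8]
grip_width: 0.0753
```

Call:
{"name": "arm_command", "arguments": {"increments": [{"gripper":0.2,"x":0,"y":0,"z":0,"turn":0},{"gripper":0,"x":0,"y":0,"z":0,"turn":0},{"gripper":-0.1,"x":0,"y":0,"z":0,"turn":0},{"gripper":-0.2,"x":0,"y":0,"z":0,"turn":0},{"gripper":-1,"x":0,"y":0,"z":0,"turn":0},{"gripper":-1,"x":0,"y":0,"z":0,"turn":0},{"gripper":-1,"x":0,"y":0,"z":0,"turn":0},{"gripper":-1,"x":0,"y":0,"z":0,"turn":0}]}}

```text
time_s: 17.95
position: [0.6451, -0.2633, 0.0278]
ee_rot: [[0.983, -0.185, 0.002], [-0.185, -0.983, -0.001], [0.002, 0.001, -1.0]]
contact_force: [-4.0, 2.0, 7.6]
grip_width: 0.0344
```

Run:
```python
from h import *
o=get_obs();T=o["position"];R=o["ee_rot"];print(o["contact_force"],o["wrist_torque"],o["grip_width"])
p,im=snap("wrist","w11.png");g=im.min(axis=2)
zt=.048
for v in (0,):pass
c=proj(p,[T[0],T[1],zt])[0];print("tcp at boss top px",c)
u,v=c.astype(int);m=(g<130);k=np.zeros_like(m);k[v-35:v+35,u-30:u+30]=1;m&=k
n,l,s,ce=cv2.connectedComponentsWithStats(m.astype(np.uint8))
for i in range(1,n):
    if s[i,4]>80:print(s[i],ce[i],((np.r_[ray(p,ce[i],zt)[0],zt]-T)@R).round(4))
goto(.4882,.024,.2)
```

```text
[-4.04394318  2.04842467  7.61976104] [ 0.2891044   0.64619953 -0.00312831] 0.03435110935625007
tcp at boss top px [281.41129001 301.43393044]
[ 262  281   42   37 1223] [282.55110384 298.90760425] [ 0.0005 -0.0011 -0.0202]
t 18.0 pos [ 0.6451 -0.2633  0.0278] yaw -0.187 j6 -0.3 shift [-0.2071 -0.2531 -0.1728] turn 0 rows 6.0704037015931505
```

Call:
{"name": "arm_command", "arguments": {"increments": [{"gripper":-1,"x":0,"y":0,"z":-0.01,"turn":0},{"gripper":-1,"x":0,"y":0,"z":-0.03,"turn":0},{"gripper":-1,"x":0,"y":0,"z":-0.04,"turn":0},{"gripper":-1,"x":0,"y":0,"z":-0.04,"turn":0},{"gripper":-1,"x":0,"y":0,"z":-0.04,"turn":0},{"gripper":-1,"x":-0.023,"y":-0.0281,"z":0,"turn":0},{"gripper":-1,"x":-0.023,"y":-0.0281,"z":0,"turn":0},{"gripper":-1,"x":-0.023,"y":-0.0281,"z":0,"turn":0}]}}

```text
time_s: 18.67
position: [0.5921, -0.1669, 0.1865]
ee_rot: [[0.982, -0.187, 0.004], [-0.187, -0.982, -0.001], [0.004, 0.0, -1.0]]
contact_force: [0.2, 0.7, -3.0]
grip_width: 0.0337
```

Call:
{"name": "arm_command", "arguments": {"increments": [{"gripper":-1,"x":-0.023,"y":-0.0281,"z":0,"turn":0},{"gripper":-1,"x":-0.023,"y":-0.0281,"z":0,"turn":0},{"gripper":-1,"x":-0.023,"y":-0.0281,"z":0,"turn":0},{"gripper":-1,"x":-0.023,"y":-0.0281,"z":0,"turn":0},{"gripper":-1,"x":-0.023,"y":-0.0281,"z":0,"turn":0},{"gripper":-1,"x":-0.023,"y":-0.0281,"z":0,"turn":0},{"gripper":-1,"x":0,"y":0,"z":0,"turn":0},{"gripper":-1,"x":0,"y":0,"z":0,"turn":0}]}}

```text
time_s: 19.33
position: [0.4866, 0.0257, 0.1845]
ee_rot: [[0.983, -0.182, 0.001], [-0.182, -0.983, -0.0], [0.001, 0.0, -1.0]]
contact_force: [1.3, 0.1, -2.3]
grip_width: 0.0338
```

Call:
{"name": "arm_command", "arguments": {"increments": [{"gripper":-1,"x":0,"y":0,"z":0,"turn":0},{"gripper":-1,"x":0,"y":0,"z":0,"turn":0}]}}

```text
time_s: 19.5
position: [0.4884, 0.0234, 0.1849]
ee_rot: [[0.983, -0.186, 0.002], [-0.186, -0.983, -0.0], [0.002, 0.0, -1.0]]
contact_force: [0.1, -0.4, -2.9]
grip_width: 0.0333
```

Run:
```python
from h import *
o=get_obs();T=o["position"];R=o["ee_rot"];print(o["contact_force"],o["wrist_torque"],o["grip_width"])
p,im=snap("wrist","w12.png");g=im.min(axis=2)
zt=T[2]+.0202
c=proj(p,[T[0],T[1],zt])[0]
u,v=c.astype(int);m=(g<130);k=np.zeros_like(m);k[v-35:v+35,u-30:u+30]=1;m&=k
n,l,s,ce=cv2.connectedComponentsWithStats(m.astype(np.uint8))
for i in range(1,n):
    if s[i,4]>80:print(s[i],ce[i],((np.r_[ray(p,ce[i],zt)[0],zt]-T)@R).round(4))
goto(.4882,.0232,.118)
```

```text
[ 0.06386024 -0.36453109 -2.86629628] [ 0.03089115 -0.00378757  0.01663381] 0.03334577300249068
[ 263  281   41   37 1184] [282.7972973  298.93496622] [ 0.0006 -0.0011 -0.0202]
t 19.55 pos [0.4885 0.0232 0.1848] yaw -0.188 j6 0.09 shift [-0.0003  0.0001  0.0668] turn 0 rows 1.6009835930955563
```

Call:
{"name": "arm_command", "arguments": {"increments": [{"gripper":-1,"x":0,"y":0,"z":0.03,"turn":0},{"gripper":-1,"x":0,"y":0,"z":0.03,"turn":0},{"gripper":-1,"x":0,"y":0,"z":0.008,"turn":0},{"gripper":-1,"x":0,"y":0,"z":0.003,"turn":0},{"gripper":-1,"x":0,"y":0,"z":0,"turn":0},{"gripper":-1,"x":0,"y":0,"z":0,"turn":0},{"gripper":-1,"x":0,"y":0,"z":0,"turn":0}]}}

```text
time_s: 20.13
position: [0.4894, 0.0238, 0.1151]
ee_rot: [[0.983, -0.186, 0.004], [-0.186, -0.983, -0.0], [0.004, -0.0, -1.0]]
contact_force: [0.6, -0.8, -3.3]
grip_width: 0.0338
```

Call:
{"name": "arm_command", "arguments": {"increments": [{"gripper":-1,"x":0,"y":0,"z":0.002,"turn":0},{"gripper":-1,"x":0,"y":0,"z":0.002,"turn":0},{"gripper":-1,"x":0,"y":0,"z":0,"turn":0},{"gripper":-1,"x":0,"y":0,"z":0,"turn":0},{"gripper":-1,"x":0,"y":0,"z":0,"turn":0}]}}

```text
time_s: 20.55
position: [0.4882, 0.0241, 0.1098]
ee_rot: [[0.983, -0.185, 0.001], [-0.185, -0.983, -0.0], [0.001, -0.0, -1.0]]
contact_force: [-0.2, -0.8, -1.4]
grip_width: 0.0337
```

Teeth touch the cross at the predicted height (TCP 0.1098 m). I'll press lightly and turn.

Call:
{"name": "arm_command", "arguments": {"increments": [{"gripper":-1,"x":0,"y":0,"z":0.002,"turn":0},{"gripper":-1,"x":0,"y":0.0005,"z":0.001,"turn":0},{"gripper":-1,"x":0,"y":0,"z":0,"turn":0},{"gripper":-1,"x":0,"y":0,"z":0,"turn":0.06},{"gripper":-1,"x":0,"y":0,"z":0,"turn":0.06},{"gripper":-1,"x":0,"y":0,"z":0,"turn":0.06},{"gripper":-1,"x":0,"y":0,"z":0,"turn":0},{"gripper":-1,"x":0,"y":0,"z":0,"turn":0}]}}

```text
time_s: 21.22
position: [0.4896, 0.0238, 0.1096]
ee_rot: [[0.933, -0.359, 0.004], [-0.359, -0.933, 0.0], [0.003, -0.001, -1.0]]
contact_force: [-3.4, 0.5, 11.5]
grip_width: 0.0337
```

Run:
```python
from h import *
o=get_obs();print(o["contact_force"],o["wrist_torque"]);goto(.4882,.0232,.1018)
```

```text
[-3.35889416  0.48648717 11.48125154] [ 0.09013598  0.59552034 -0.11734477]
t 21.22 pos [0.4896 0.0238 0.1096] yaw -0.367 j6 0.27 shift [-0.0011  0.001   0.0078] turn 0 rows 0.18624159225563486
```

Call:
{"name": "arm_command", "arguments": {"increments": [{"gripper":-1,"x":0,"y":0,"z":0,"turn":0.06},{"gripper":-1,"x":0,"y":0,"z":0,"turn":0.06},{"gripper":-1,"x":0,"y":0,"z":0,"turn":0.06},{"gripper":-1,"x":0,"y":0,"z":0,"turn":0.06},{"gripper":-1,"x":0,"y":0,"z":0,"turn":0.06},{"gripper":-1,"x":0,"y":0,"z":0,"turn":0.06},{"gripper":-1,"x":0,"y":0,"z":0,"turn":0}]}}

```text
time_s: 21.8
position: [0.4904, 0.0233, 0.1095]
ee_rot: [[0.746, -0.666, 0.006], [-0.666, -0.746, -0.001], [0.005, -0.003, -1.0]]
contact_force: [-1.0, -1.2, 8.7]
grip_width: 0.0338
```

Run:
```python
from h import *
o=get_obs();print(o["contact_force"],o["wrist_torque"]);goto(.4882,.0232,.1018)
```

```text
[-0.98421896 -1.21202918  8.66305974] [-0.06488439  0.16130346  0.01260582]
t 21.8 pos [0.4904 0.0233 0.1095] yaw -0.728 j6 0.63 shift [-0.0016  0.0016  0.0077] turn 0 rows 0.18372147230146854
```

Call:
{"name": "arm_command", "arguments": {"increments": [{"gripper":-1,"x":-0.001,"y":0.001,"z":0,"turn":0.06},{"gripper":-1,"x":0,"y":0,"z":0,"turn":0.06},{"gripper":-1,"x":0,"y":0,"z":0,"turn":0.06},{"gripper":-1,"x":0,"y":0,"z":0,"turn":0.06},{"gripper":-1,"x":0,"y":0,"z":0,"turn":0.06},{"gripper":-1,"x":0,"y":0,"z":0,"turn":0.06},{"gripper":-1,"x":0,"y":0,"z":0,"turn":0}]}}

```text
time_s: 22.38
position: [0.4863, 0.0236, 0.1066]
ee_rot: [[0.465, -0.886, 0.0], [-0.886, -0.465, 0.0], [0.0, -0.0, -1.0]]
contact_force: [-0.4, 0.3, -3.5]
grip_width: 0.034
```

Run:
```python
from h import *
o=get_obs();print(o["contact_force"],o["wrist_torque"]);goto(.4882,.0232,.1018)
```

```text
[-0.38408116  0.2737009  -3.47972961] [ 0.01849334 -0.0276119  -0.02336235]
t 22.38 pos [0.4863 0.0236 0.1066] yaw -1.088 j6 0.99 shift [ 0.0012 -0.0015  0.0048] turn 0 rows 0.11593360770733435
```

It dropped into mesh (TCP 0.1066 m, vertical force back to weight only). I'll lower it home.

Call:
{"name": "arm_command", "arguments": {"increments": [{"gripper":-1,"x":0.001,"y":-0.001,"z":0.002,"turn":0},{"gripper":-1,"x":0,"y":0,"z":0.002,"turn":0},{"gripper":-1,"x":0,"y":0,"z":0,"turn":0},{"gripper":-1,"x":0,"y":0,"z":0,"turn":0},{"gripper":-1,"x":0,"y":0,"z":0.001,"turn":0},{"gripper":-1,"x":0,"y":0,"z":0,"turn":0},{"gripper":-1,"x":0,"y":0,"z":0,"turn":0}]}}

```text
time_s: 22.97
position: [0.4876, 0.0232, 0.1019]
ee_rot: [[0.466, -0.885, -0.0], [-0.885, -0.466, 0.0], [-0.0, 0.0, -1.0]]
contact_force: [-3.2, 1.1, 4.6]
grip_width: 0.0334
```

Run:
```python
from h import *
o=get_obs();print(o["contact_force"],o["wrist_torque"]);goto(.4882,.0232,.1018)
```

```text
[-3.19216772  1.05256161  4.57040044] [0.01948253 0.39101196 0.04185488]
t 22.97 pos [0.4876 0.0232 0.1019] yaw -1.086 j6 0.99 shift [ 0.0003 -0.0006  0.0001] turn 0 rows 0.013414642499148857
```

Home at 0.1019 m against the predicted 0.1018. I'll release, lift and check.

Call:
{"name": "arm_command", "arguments": {"increments": [{"gripper":0.2,"x":0,"y":0,"z":-0.001,"turn":0},{"gripper":0.5,"x":0,"y":0,"z":0,"turn":0},{"gripper":0.8,"x":0,"y":0,"z":0,"turn":0},{"gripper":0.8,"x":0,"y":0,"z":0,"turn":0},{"gripper":0.8,"x":0,"y":0,"z":0,"turn":0},{"gripper":0.8,"x":0,"y":0,"z":-0.02,"turn":0},{"gripper":0.8,"x":0,"y":0,"z":-0.04,"turn":0},{"gripper":0.8,"x":0,"y":0,"z":-0.04,"turn":0}]}}

```text
time_s: 23.63
position: [0.4855, 0.0233, 0.2012]
ee_rot: [[0.465, -0.885, -0.006], [-0.885, -0.465, 0.001], [-0.003, 0.005, -1.0]]
contact_force: [0.6, -0.7, 0.1]
grip_width: 0.0772
```

Call:
{"name": "arm_command", "arguments": {"increments": [{"gripper":0.8,"x":0,"y":0,"z":-0.04,"turn":0},{"gripper":0.8,"x":0,"y":0,"z":0,"turn":0},{"gripper":0.8,"x":0,"y":0,"z":0,"turn":0},{"gripper":0.8,"x":0,"y":0,"z":0,"turn":0}]}}

```text
time_s: 23.97
position: [0.4873, 0.0231, 0.2421]
ee_rot: [[0.465, -0.885, 0.0], [-0.885, -0.465, -0.0], [0.0, -0.0, -1.0]]
contact_force: [-0.5, 0.4, -0.6]
grip_width: 0.0769
```

Run:
```python
from h import *
o=get_obs();print(o["time_s"],o["contact_force"])
p,im=snap("wrist","w13.png");p2,i2=snap("scene","s13.png")
g=im.min(axis=2)
c=proj(p,[.4882,.024,.092])[0].astype(int)
b=proj(p,[.4882,.024,.122])[0];print("expected bore px",b)
u,v=b.astype(int);m=g<130;k=np.zeros_like(m);k[v-30:v+30,u-30:u+30]=1;m&=k
n,l,s,ce=cv2.connectedComponentsWithStats(m.astype(np.uint8))
for i in range(1,n):
    if 40<s[i,4]<1500:print(s[i],ce[i],ray(p,ce[i],.122))
a=cv2.resize(im[c[1]-75:c[1]+75,c[0]-70:c[0]+70],(374,400),interpolation=cv2.INTER_CUBIC)
q=proj(p2,[.4882,.024,.08])[0].astype(int)
d=cv2.resize(i2[q[1]-50:q[1]+50,q[0]-47:q[0]+47],(374,400),interpolation=cv2.INTER_CUBIC)
cv2.imwrite("pics/fin.png",np.hstack([a,d]))
```

```text
23.9667 [-0.46500887  0.36748335 -0.59347878]
expected bore px [281.54572066 200.71325875]
[251 208  20  22 267] [258.46067416 221.917603  ] [[0.46494757 0.03183831]]
[303 212   8  18 114] [306.92982456 221.95614035] [[ 0.48226258 -0.00116501]]
```

View pics/fin.png

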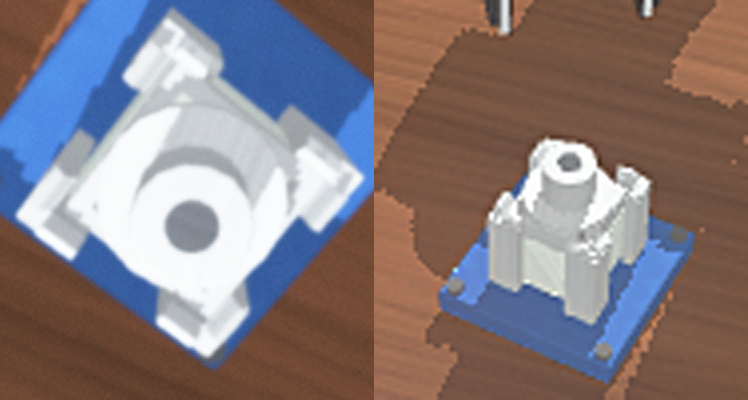

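The disc lies level in the nest in both views, flange low between the corner angles. The gripper is clear, so I'm handing in.

```bash
python3 -c "
from bench import *
job_done()"
```

```text
the job is handed in; nothing more can be done
```

The feed coupling is built up in the nest, and I handed the job in at about 24 s of the 72 s. `job_done` gives no verdict.

- **Housing:** it reached the pocket floor at the expected height (TCP 0.0346 m), and the force rose on contact.
- **Spacer:** it reached the housing at the expected height (TCP 0.0716 m). A wrist picture taken afterwards shows it square around the cross.
- **Disc:** its teeth met the cross at 0.1098 m, and after about 0.9 rad of turning it dropped into mesh. It went home at 0.1019 m, where I expected 0.1018 m. The final wrist and scene pictures show it level and low in the nest, with the gripper clear.

Checks that failed or disagreed:
- **Disc centring:** my last numeric check did not detect the bore of the boss, so the disc's sideways position rests on the TCP position at release (within about 1 mm of the pocket centre) and the pictures.
- **Camera agreement:** the top and wrist cameras differed by 2–3 mm on positions. I used the wrist readings, which the seating confirmed.
- **Bottles and tins:** I did not measure them again. I kept the tool's path away from them.
- **Refused calls:** the first two move calls were refused because their rows left out some fields. Nothing moved.

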